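Lock the transit case with its T-key

ROBOT

A 6-joint arm with a two-finger parallel gripper is mounted at the origin on the work surface. World frame = base frame: x ahead of the robot, y to its left, z up, the work surface at z = 0. Lengths are in m, angles in rad, forces in N, time in s.
With the tool pointing down it reaches from about 0.275 to 0.725 m from the base axis. Payload 15.9 kg.
Tool frame: the origin (TCP) lies at the very end of the fingers, on their centre line; the grasp point (between the pads) lies 19 mm behind it; z points along the fingers, y is the direction in which the jaws open and shut (so a half turn about z gives the same grasp; the last joint's range is limited). The gripper opens to 85 mm and grips with 20 to 120 N. Pads are 22 mm wide; open, the fingers measure 114 mm over their backs; the gripper's body (76 mm by 85 mm) begins 54 mm behind the grasp point. The pads swing forward as they close: fully open they stand 13 mm farther back than shut.
Start: joints at [-1.177, 0.213, -0.034, 1.323, 0, 1.571], TCP at [0.192, -0.462, 0.207] pointing down, gripper open.
Joint ranges: [-2.98, 2.98], [-0.74, 1.72], [-1.14, 1.35], [-2.1, 2.04], [-1.57, 1.44], [-3.14, 3.14]. Speed limits (rad/s): [1.89, 1.89, 2.39, 2.57, 3.14, 3.14].

INTERFACE

Orientations are given as a unit quaternion [x, y, z, w].
In Python, from bench import arm gives the robot as it stands.
- The arm moves only by the tool drive_tool, never from a script. Its argument "rows" is a list of rows, each a list of 7 numbers: the shift along the tool's x, y, z in m, then the turn, a rotation vector about the tool's x, y, z in degrees, then the opening, from 0 (shut) to 1 (fully open). A call has 1 to 20 rows; each row is the pose to reach, as a shift and turn from the pose commanded when the call began, along the tool's axes at that moment; what a row does not reach only later rows make up. A row lasts 1/8 s, in which the tool goes at most 62.5 mm and 10.7 degrees, less where a joint would pass 70% of its speed; a pose out of reach is approached as far as the arm can. A call with a gripper value outside its range is refused whole. The fingers move at their own pace and stop on an object; the grip force is fixed at half the most. Time passes only in rows, so rows that repeat a pose let the fingers close. It gives the time, the measured TCP pose, the force and the opening at its end, in the units of the state.
- arm.sense(): the state, without advancing time (a new reading comes with each control period).
- arm.read_camera(name): name is "scene" or "top"; returns a dict with "frame" (420x560x3 uint8, red, green, blue), "vertical_fov" (degrees; the focal length in pixels is half the picture's height over the tangent of half this angle, whatever the lens; pixels are square), "cx", "cy" (the principal point, pixels), "dist" ([k1, k2, p1, p2, k3] as OpenCV has them; the pictures are not rectified), "extrinsics" (4x4, takes a point from camera to world coordinates). Camera axes: x right, y down, z forward; pixel columns grow to the right and rows downward; lengths in m; the calibration is good to about 2 mm. A picture is of the moment at which its call begins. There is no depth.
- arm.hand_in(): hands the job in, once; it reports no verdict.
The state is a dict: "time": time; "joint_pos": joint angles; "qvel": joint speeds; "tau": joint torques, N m; "ee_pos": TCP position; "tcp_rot": TCP orientation; "force": force on the tool from outside, world axes, zero at the start; "torque": the same for the moment, N m; "width": finger opening in m.
Only numpy, scipy, OpenCV 4.12 (cv2) and the standard library are available. Lean on these libraries where they do the work, as an engineer would, in place of code of your own. Each camera call takes 0.05 s, during which the arm holds its last target. There are 200 camera calls.

TASK

The T-handled key of the grey case on the bench has been left half turned. Turn it back anticlockwise as far as it goes, then clockwise until its cam points straight at the keeper on its lock plate and the lock engages; do not force it on past there. Let go of it, and leave the round key beside it as it is.

Things in the scene. Friction and masses are not known exactly. Their poses are not given: they have to be found in the camera images.
- t_key_grip (a point): Centre of the T-key's level steel grip bar, 56 mm long, 14 thick, 26 high, on the key's upright axis, 52 mm above the lid of the grey case (370 x 210, 90 mm high). Frame turns with the key: x along the bar, the way the cam points (flat steel tongue low on the lid, 55 mm from the axis); y across it, the thin way; z up. All else within 70 mm of the axis is under 25 mm above the lid.
- t_key (a joint): Turn of the T-key, rad, growing clockwise seen from above. 0: anticlockwise stop. 1.2: lock engages, the cam points straight at the keeper, its end under the hook. 1.75: hard stop, the key overturned. Light friction (0.05 N m), no spring: it stays where it is left. Starts half turned, at 0.4 to 0.85.
- t_lock: The T-key's dark steel lock plate on the lid, 118 x 66 x 4 mm. Origin on the key's axis at lid level; x points from the axis to the keeper, an aluminium hook 22 mm high, 48 mm from the axis; y left, z up. The cam lies along this x at joint value 1.2. The two locks' plates are parallel, 210 mm apart; which is on the left varies.
- round_key (a joint): Turn of the other key on the same lid, with a round upright 32 mm bow 6 mm thick; same sense and scale as the T-key. It is already engaged, at about 1.2, and must stay so.

How it is judged:
By the outcome, as a careful person would: the job done as asked, in the order asked, and still so for the second after the job is handed in, with the robot touching nothing.
It also fails if it takes over 35 s, if anything falls off the work surface, if the arm or the gripper's body presses on something with over 40 N, if the wrist force passes 120 N, or if a joint passes its speed limit or range.

## Working session

There is one attempt and no reset: what is moved stays moved. The work goes in short steps, Python scripts to look and compute and a tool call to move; the robot and the scene stay as the last step left them, time stands still between calls to the robot, and variables do not carry over. Pictures are saved under pics/ and viewed, about 8 in all and at most 12, crops included, and the job is handed in when it is done.

Besides the shell and the picture viewer there is one more tool, called after "Emit:" as a command line: name --pt "numbers of a row" for each row, then --argument value for the rest. drive_tool: Moves the arm, as the interface text tells. Its arguments: {"type":"object","properties":{"rows":{"type":"array","items":{"type":"array","items":{"type":"number"}}}},"required":["rows"]}

```bash
mkdir -p pics
cat > h.py <<'E'
import cv2, numpy as np
from bench import arm
def cam(n):
    c=arm.read_camera(n); f=210/np.tan(np.radians(c["vertical_fov"])/2)
    c["K"]=np.array([[f,0,c["cx"]],[0,f,c["cy"]],[0,0,1]]); c["d"]=np.array(c["dist"]); c["E"]=np.array(c["extrinsics"]); return c
def ray(c,uv):
    p=cv2.undistortPoints(np.array(uv,float).reshape(-1,1,2),c["K"],c["d"])[:,0]
    return c["E"][:3,3], np.c_[p,np.ones(len(p))]@c["E"][:3,:3].T
def plane(c,uv,z):
    o,d=ray(c,uv); return o+d*((z-o[2])/d[:,2])[:,None]
def proj(c,P):
    T=np.linalg.inv(c["E"]); return cv2.projectPoints(np.array(P,float).reshape(-1,1,3),cv2.Rodrigues(T[:3,:3])[0],T[:3,3],c["K"],c["d"])[0][:,0]
def save(c,name,box=None,s=1):
    im=c["frame"][...,::-1]
    if box: im=im[box[1]:box[3],box[0]:box[2]]
    cv2.imwrite("pics/"+name,cv2.resize(im,None,fx=s,fy=s,interpolation=cv2.INTER_CUBIC))
E
python3 - <<'E'
from h import *
for n in("top","scene"):
    c=cam(n); save(c,n+"0.png",s=1.4); print(n,c["E"].round(3).tolist(),c["K"][0,0],c["cx"],c["cy"],c["d"])
print(arm.sense())
E
```

```text
top [[-0.02, -0.988, 0.155, 0.452], [-1.0, 0.02, -0.004, 0.038], [0.001, -0.155, -0.988, 0.85], [0.0, 0.0, 0.0, 1.0]] 536.9516382454891 261.26748309664276 199.89414776284784 [0.0511726 0.        0.        0.        0.       ]
scene [[0.708, 0.483, -0.515, 0.909], [0.706, -0.505, 0.497, -0.299], [-0.019, -0.716, -0.698, 0.607], [0.0, 0.0, 0.0, 1.0]] 455.9101379595571 274.62446084064 213.3982883371335 [-0.08605357  0.          0.          0.          0.        ]
{'time': 0.1, 'joint_pos': array([-1.17694938e+00,  2.13341342e-01, -3.49567494e-02,  1.32350995e+00,
       -1.94758435e-05,  1.57080348e+00]), 'qvel': array([-0.00010522, -0.00021638,  0.00285999,  0.00080285,  0.00032868,
        0.00131568]), 'tau': array([-4.47699713e-04, -6.87247252e+01,  4.87806630e+01,  1.21436629e-02,
       -2.70761461e-05, -8.44856089e-06]), 'ee_pos': array([ 0.19174251, -0.4614259 ,  0.20606419]), 'tcp_rot': array([ 9.80673724e-01,  1.95649662e-01, -1.08523710e-04, -4.94173168e-04]), 'force': array([-0.31527934,  0.45574758,  0.47635944]), 'torque': array([-0.00023108, -0.0385967 , -0.01430464]), 'width': 0.08548092819247685}
```

View pics/top0.png

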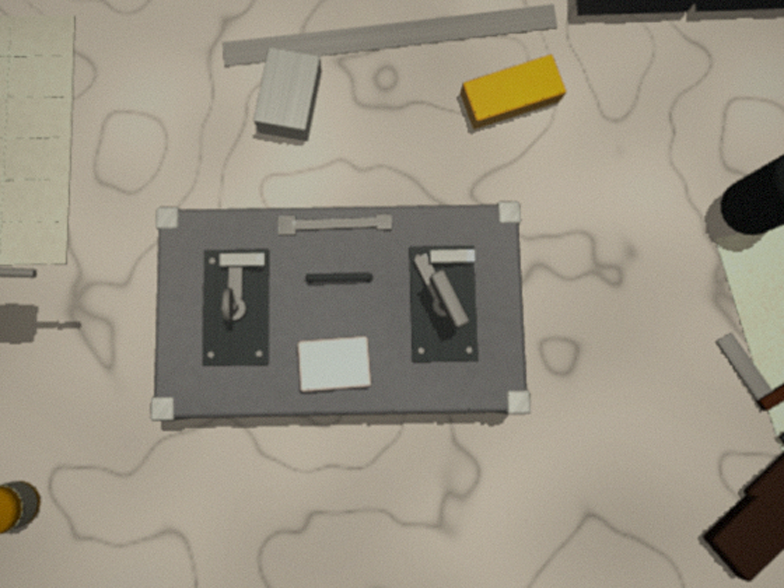

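View pics/scene0.png

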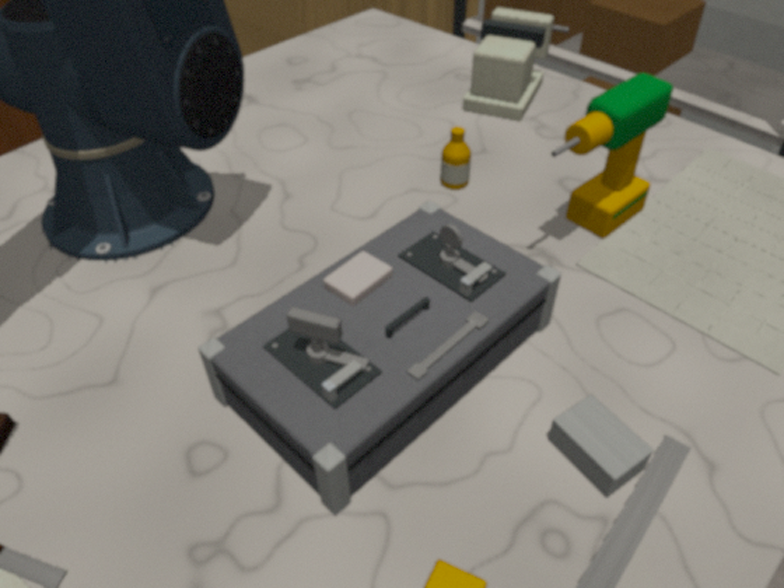

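The top view shows the grey case with the T-key on the right lock (bar about (448,298), cam tip (424,260), keeper (452,256) in the 1.4x picture). The round key is on the left at about (233,305). The keepers point away from the robot, and the T-key's cam is anticlockwise of its keeper. The scene view agrees.

```bash
cat > m.py <<'E'
from h import *
def ang(v): return np.degrees(np.arctan2(v[1],v[0]))
def rect(mask,c,z):
    n,l,s,_=cv2.connectedComponentsWithStats(mask.astype(np.uint8)); out=[]
    for i in range(1,n):
        if s[i,4]>60:
            k=np.argwhere(l==i)[:,::-1]; P=plane(c,k,z)
            (cx,cy),(w,h),a=cv2.minAreaRect((P[:,:2]*1000).astype(np.float32))
            b=cv2.boxPoints(((cx,cy),(w,h),a)); e=b[1]-b[0]; f=b[2]-b[1]
            L=e if np.hypot(*e)>np.hypot(*f) else f
            out.append((s[i,:5].tolist(),round(cx,1),round(cy,1),round(max(w,h),1),round(min(w,h),1),round((ang(L)+90)%180-90,1)))
    return out
E
python3 - <<'E'
from m import *
c=cam("top"); hsv=cv2.cvtColor(c["frame"],cv2.COLOR_RGB2HSV); v=hsv[...,2].astype(int)
roi=np.zeros_like(v,bool); roi[165,:]=0; roi[170:268,135:360]=1
for y in range(180,236,4): print(y,v[y,290:342:2])
dark=(v<72)&roi
dark=cv2.morphologyEx(dark.astype(np.uint8),cv2.MORPH_CLOSE,np.ones((3,3)))
for r in rect(dark,c,.094): print("dark",r)
br=(v>118)&roi
for r in rect(br,c,.155): print("bright@155",r)
for r in rect(br,c,.112): print("bright@112",r)
save(c,"crop1.png",(285,165,350,270),5.6)
E
```

```text
180 [107  58  63  65  64  60  66  74  75 173 179 180 179 179 177 178 177 171
 178 178 175 175 181 183 174 105]
184 [106  64  61 101 145 143 145 144  75 175 179 175 186 180 180 180 177 180
 182 176 175 177 191 183 177 104]
188 [105  74  54  67 143 146 145 147 101  65  49  45  50  50  53  50  52  49
  45  38  44  52  56  56  71 107]
192 [106  73  61  56  64 145 145 147 147 147  83  61  68  68  63  61  58  64
  64  68  62  61  62  64  73 108]
196 [105  90  56  59  52  57 146 145 146 102 130 141 140 137  91  62  63  62
  66  64  63  60  60  61  71  97]
200 [101  90  63  61  63  53  63 151 121  46 110 149 143 139 138  97  55  60
  62  62  62  63  61  62  65 100]
204 [103  83  60  64  66  62  52  45  86  67  55 106 143 145 141 138  97  63
  58  64  57  61  67  57  60 104]
208 [103  94  59  64  59  45  38  44  48  86  65  51 113 142 142 140 135  99
  57  58  56  60  63  61  60  99]
212 [104  90  55  63  61  43  40  39  39  46  74  66  47 107 145 140 136 136
  92  56  60  58  62  58  63  98]
216 [101  95  63  66  67  56  36  34  39  48  84  80  45  51 111 144 141 138
 132 100  52  61  61  61
[... 784 characters left out ...]
32, 9, 283], 582.6, 151.3, 40.8, 10.7, np.float32(88.9))
bright@155 ([297, 181, 36, 51, 465], 551.3, -33.9, 74.9, 18.3, np.float32(24.6))
bright@155 ([163, 191, 12, 37, 220], 551.3, 156.5, 47.8, 12.8, np.float32(5.0))
bright@155 ([212, 240, 53, 28, 1338], 491.1, 66.5, 67.2, 34.7, np.float32(88.8))
bright@112 ([307, 178, 33, 9, 285], 590.7, -52.0, 44.8, 11.4, np.float32(88.8))
bright@112 ([157, 181, 32, 9, 283], 590.7, 158.3, 43.4, 11.4, np.float32(88.9))
bright@112 ([297, 181, 36, 51, 465], 557.5, -38.4, 79.5, 19.4, np.float32(24.6))
bright@112 ([163, 191, 12, 37, 220], 557.4, 163.8, 50.8, 13.6, np.float32(5.0))
bright@112 ([212, 240, 53, 28, 1338], 493.6, 68.3, 71.3, 36.8, np.float32(88.8))
```

View pics/crop1.png

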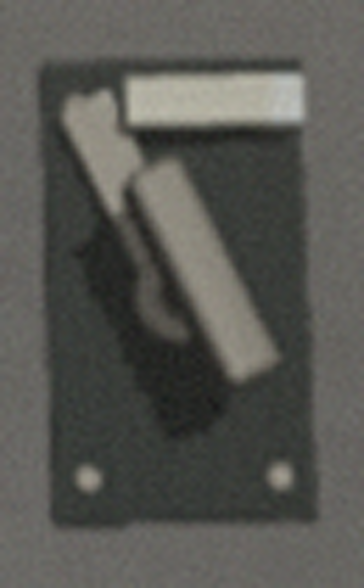

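The crop shows the bar's top face with corners at about (133,185), (172,158), (280,360) and (238,383). The cam tip is at about (88,100), left of the keeper bar at (215,100).

Run:
```python
from m import *
c=cam("top")
q=np.array([(135,183),(172,160),(278,360),(238,381)])/5.6+[285,165]-0.4
P=plane(c,q,.155)[:,:2]*1000; print(P.round(1),P.mean(0)); print("bar",ang(P[0]-P[3]),ang(P[1]-P[2]),np.hypot(*(P[0]-P[3])),np.hypot(*(P[0]-P[1])))
t=plane(c,[np.array((88,100))/5.6+[285,165]],.100)[0,:2]*1000; print("cam tip",t,ang(t-P.mean(0)),np.hypot(*(t-P.mean(0))))
# plate edges by line fit, long edges
v=c["frame"].max(2).astype(int)
for rng,side in((range(284,300),"L"),(range(330,345),"R")):
    pts=[]
    for y in range(192,250):
        row=v[y,rng.start:rng.stop]; g=np.abs(np.diff(cv2.GaussianBlur(row.astype(np.float32).reshape(1,-1),(3,1),0)[0])); pts.append((rng.start+(g*np.arange(len(g))).sum()/g.sum()+.5,y))
    X=plane(c,pts,.094)[:,:2].astype(np.float32); l=cv2.fitLine(X,cv2.DIST_HUBER,0,.01,.01).ravel(); print(side,l.round(4),ang(l[:2]))
# case corners brackets
cs=plane(c,np.array([(167,217),(509,212),(518,402),(162,408)])/1.4,.09)[:,:2]*1000
print(cs.round(0),ang(cs[0]-cs[1])-90,ang(cs[3]-cs[2])-90,ang(cs[0]-cs[3]),ang(cs[1]-cs[2]))
from scipy.spatial.transform import Rotation as R
s=arm.sense();print(s["ee_pos"],R.from_quat(s["tcp_rot"]).as_matrix().round(3))
```

```text
[[562.6 -27.2]
 [567.9 -36.1]
 [520.4 -58.9]
 [515.7 -49.5]] [541.65203233 -42.90738067]
bar 25.363986769649053 25.684854910173417 51.92172713852341 10.306719726045984
cam tip [592.37886483 -21.73031   ] 22.659207118747013 54.9698086013643
L [ 0.9999 -0.0134  0.5346 -0.0088] -0.7659744
R [ 0.9996 -0.0298  0.5497 -0.0743] -1.7093773
[[ 640.  239.]
 [ 639. -115.]
 [ 445. -114.]
 [ 446.  239.]] -0.2705928857849216 -0.2480440332506646 -0.2178318012082948 -0.2568749349667937
[ 0.19175756 -0.46152876  0.20620633] [[ 0.923  0.384 -0.   ]
 [ 0.384 -0.923  0.001]
 [-0.    -0.001 -1.   ]]
```

Emit:
drive_tool --pt "0 0 -0.06 0 0 0 1" --pt "0.06 -0.03 -0.09 0 0 0 1" --pt "0.11 -0.06 -0.09 0 0 0 1" --pt "0.16 -0.085 -0.09 0 0 0 1" --pt "0.21 -0.11 -0.09 0 0 0 1" --pt "0.26 -0.135 -0.09 0 0 0 1" --pt "0.31 -0.16 -0.09 0 0 0 1" --pt "0.36 -0.188 -0.09 0 0 0 1" --pt "0.41 -0.214 -0.09 0 0 0 1" --pt "0.45 -0.235 -0.09 0 0 0 1" --pt "0.484 -0.252 -0.09 0 0 0 1" --pt "0.484 -0.252 -0.09 0 0 0 1" --pt "0.484 -0.252 -0.09 0 0 0 1"

```text
time: 1.82
ee_pos: [0.5418, -0.0436, 0.2963]
tcp_rot: [0.981, 0.196, -0.0, 0.0]
force: [-0.3, -0.5, -0.1]
width: 0.0857
```

```bash
cat > st.py <<'E'
from h import *
from scipy.spatial.transform import Rotation as R
s=arm.sense(); M=R.from_quat(s["tcp_rot"]).as_matrix()
print("t",s["time"],"p",(s["ee_pos"]*1000).round(1),"yaw",np.degrees(np.arctan2(M[1,0],M[0,0])).round(2),"z",M[:,2].round(3),"j",np.degrees(s["joint_pos"]).round(1),"F",s["force"].round(1),"T",s["torque"].round(2),"w",s["width"])
E
python3 st.py
```

```text
t 1.825 p [541.8 -43.6 296.3] yaw 22.57 z [-0.001 -0.    -1.   ] j [ -4.6  18.2  18.9  90.7  -0.  152.8] F [-0.3 -0.5 -0.1] T [-0.03  0.03 -0.03] w 0.08571973478490506
```

Emit:
drive_tool --pt "0 0 0 0 0 -10 1" --pt "0 0 0 0 0 -20 1" --pt "0 0 0 0 0 -30 1" --pt "0 0 0 0 0 -40 1" --pt "0 0 0 0 0 -50 1" --pt "0 0 0 0 0 -60 1" --pt "0 0 0 0 0 -70 1" --pt "0 0 0 0 0 -80 1" --pt "0 0 0 0 0 -90 1" --pt "0 0 0 0 0 -100 1" --pt "0 0 0 0 0 -110 1" --pt "0 0 0 0 0 -120 1" --pt "0 0 0 0 0 -130 1" --pt "0 0 0 0 0 -140 1" --pt "0 0 0 0 0 -150 1" --pt "0 0 0 0 0 -160 1" --pt "0 0 0 0 0 -170 1" --pt "0 0 0 0 0 -178 1" --pt "0 0 0 0 0 -182 1" --pt "0 0 0 0 0 -182 1"

```text
time: 4.32
ee_pos: [0.5416, -0.0442, 0.2969]
tcp_rot: [-0.212, 0.977, -0.0, 0.0]
force: [0.7, 0.2, -0.5]
width: 0.0854
```

```bash
python3 st.py
```

```text
t 4.325 p [541.6 -44.2 296.9] yaw -155.54 z [ 0. -0. -1.] j [ -4.7  18.1  18.9  90.7  -0.  -29.1] F [ 0.7  0.2 -0.5] T [ 0.03 -0.01 -0.03] w 0.08540358479965361
```

Emit:
drive_tool --pt "0 0 0.05 0 0 0 1" --pt "0 0 0.1 0 0 0 1" --pt "0 0 0.13 0 0 0 0.8" --pt "0 0 0.15 0 0 0 0.6" --pt "0 0 0.165 0 0 0 0.5" --pt "0 0 0.172 0 0 0 0.4" --pt "0 0 0.172 0 0 0 0.3" --pt "0 0 0.172 0 0 0 0.3"

```text
time: 5.32
ee_pos: [0.5426, -0.0434, 0.1252]
tcp_rot: [-0.213, 0.977, -0.0, 0.001]
force: [0.1, -0.1, 0.1]
width: 0.0259
```

Run:
```python
import st
from h import *
c=cam("scene"); save(c,"s1.png",(140,90,400,340),2.4)
```

```text
t 5.325 p [542.6 -43.4 125.2] yaw -155.45 z [ 0.001 -0.    -1.   ] j [ -4.6  18.9  -4.9  66.1  -0.  -29.1] F [ 0.1 -0.1  0.1] T [-0.01  0.01  0.02] w 0.02589904309827887
```

View pics/s1.png

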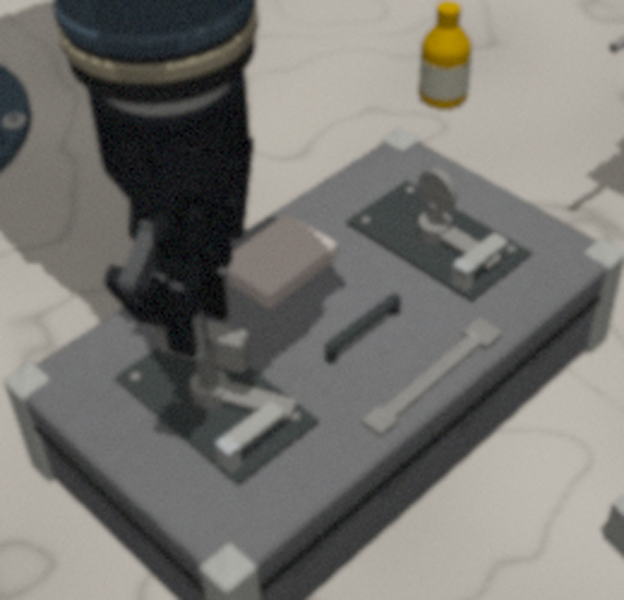

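The picture shows the fingers straddling the bar (around (210,345)) with no contact and the cam unmoved. Next I close the gripper.

Emit:
drive_tool --pt "0 0 0 0 0 0 0" --pt "0 0 0 0 0 0 0" --pt "0 0 0 0 0 0 0" --pt "0 0 0 0 0 0 0"

```text
time: 5.88
ee_pos: [0.5422, -0.0425, 0.1253]
tcp_rot: [-0.213, 0.977, 0.001, 0.0]
force: [-4.0, 6.3, 8.5]
width: 0.0115
```

```bash
python3 st.py
```

```text
t 5.875 p [542.2 -42.5 125.3] yaw -155.41 z [ 0.001  0.001 -1.   ] j [ -4.5  18.9  -4.9  66.2   0.1 -29.1] F [-4.   6.3  8.5] T [ 1.2   0.95 -0.01] w 0.011500509039625156
```

Emit:
drive_tool --pt "0 0.001 0 0 0 -3 0" --pt "0 0.001 0 0 0 -9 0" --pt "0 0.001 0 0 0 -15 0" --pt "0 0.001 0 0 0 -21 0" --pt "0 0.001 0 0 0 -27 0" --pt "0 0.001 0 0 0 -33 0" --pt "0 0.001 0 0 0 -38 0" --pt "0 0.001 0 0 0 -38 0"

```text
time: 6.88
ee_pos: [0.542, -0.0423, 0.1253]
tcp_rot: [-0.52, 0.854, -0.0, 0.0]
force: [-2.4, 1.6, 7.7]
width: 0.0113
```

```bash
python3 st.py
```

```text
t 6.875 p [542.  -42.3 125.3] yaw -117.35 z [ 0.001  0.    -1.   ] j [ -4.5  18.8  -5.   66.1   0.  -67.1] F [-2.4  1.6  7.7] T [0.23 0.51 0.03] w 0.01126534020922815
```

Emit:
drive_tool --pt "0 0 0 0 0 -2 0" --pt "0 0 0 0 0 -4 0" --pt "0 0 0 0 0 -5 0" --pt "0 0 0 0 0 -5 0"

```text
time: 7.38
ee_pos: [0.5419, -0.0422, 0.1253]
tcp_rot: [-0.556, 0.831, -0.0, 0.0]
force: [-2.6, 1.0, 7.2]
width: 0.0112
```

```bash
python3 st.py
```

```text
t 7.375 p [541.9 -42.2 125.3] yaw -112.42 z [ 0.001  0.    -1.   ] j [ -4.5  18.8  -5.   66.1   0.  -72.1] F [-2.6  1.   7.2] T [0.32 0.54 0.02] w 0.011207008681391182
```

Emit:
drive_tool --pt "0 0 0 0 0 -1 0" --pt "0 0 0 0 0 -1 0"

```text
time: 7.62
ee_pos: [0.5419, -0.0422, 0.1253]
tcp_rot: [-0.563, 0.826, -0.0, 0.0]
force: [-2.5, 1.3, 7.1]
width: 0.0111
```

```bash
python3 st.py
```

```text
t 7.625 p [541.9 -42.2 125.3] yaw -111.42 z [ 0.001  0.    -1.   ] j [ -4.5  18.8  -5.   66.1   0.  -73. ] F [-2.5  1.3  7.1] T [0.28 0.59 0.01] w 0.011125081372886734
```

Emit:
drive_tool --pt "0 0 0 0 0 -1 0" --pt "0 0 0 0 0 -1 0"

```text
time: 7.88
ee_pos: [0.542, -0.0422, 0.1253]
tcp_rot: [-0.571, 0.821, -0.0, 0.0]
force: [-3.8, 1.4, 7.6]
width: 0.0115
```

```bash
python3 st.py
```

```text
t 7.875 p [542.  -42.2 125.3] yaw -110.43 z [ 0.001  0.    -1.   ] j [ -4.5  18.8  -5.   66.1   0.  -74. ] F [-3.8  1.4  7.6] T [ 0.37  0.59 -0.24] w 0.011451718704674563
```

Emit:
drive_tool --pt "0 0 0 0 0 -1 0" --pt "0 0 0 0 0 -1 0"

```text
time: 8.12
ee_pos: [0.5419, -0.0422, 0.1253]
tcp_rot: [-0.578, 0.816, -0.0, 0.0]
force: [-2.7, 1.9, 7.9]
width: 0.0115
```

```bash
python3 st.py
```

```text
t 8.125 p [541.9 -42.2 125.3] yaw -109.44 z [ 0.001  0.    -1.   ] j [ -4.5  18.8  -5.   66.1   0.  -75. ] F [-2.7  1.9  7.9] T [ 0.35  0.52 -0.54] w 0.011536818775147721
```

The stop was felt at tool yaw of about 68.8°, within a degree of what vision predicted. 1.2 rad (68.75°) clockwise from there puts the lock at a tool yaw of about 0°. The tool is at 70.56°, so I turn clockwise 70.5°.

Emit:
drive_tool --pt "0 0 0 0 0 3 0" --pt "0 0 0 0 0 9 0" --pt "0 0 0 0 0 16 0" --pt "0 0 0 0 0 23 0" --pt "0 0 0 0 0 30 0" --pt "0 0 0 0 0 37 0" --pt "0 0 0 0 0 44 0" --pt "0 0 0 0 0 51 0" --pt "0 0 0 0 0 57 0" --pt "0 0 0 0 0 62 0" --pt "0 0 0 0 0 66 0" --pt "0 0 0 0 0 68 0" --pt "0 0 0 0 0 68 0"

```text
time: 9.75
ee_pos: [0.5421, -0.0425, 0.1253]
tcp_rot: [-0.022, 1.0, -0.0, 0.001]
force: [-1.9, -0.7, 6.0]
width: 0.0116
```

Run:
```python
import st
from h import *
c=cam("scene"); save(c,"s2.png",(170,200,300,300),6)
```

```text
t 9.75 p [542.1 -42.5 125.3] yaw -177.48 z [ 0.001 -0.    -1.   ] j [-4.5 18.8 -5.  66.1 -0.  -7. ] F [-1.9 -0.7  6. ] T [-0.13  0.35 -0.03] w 0.011599138806897042
```

View pics/s2.png

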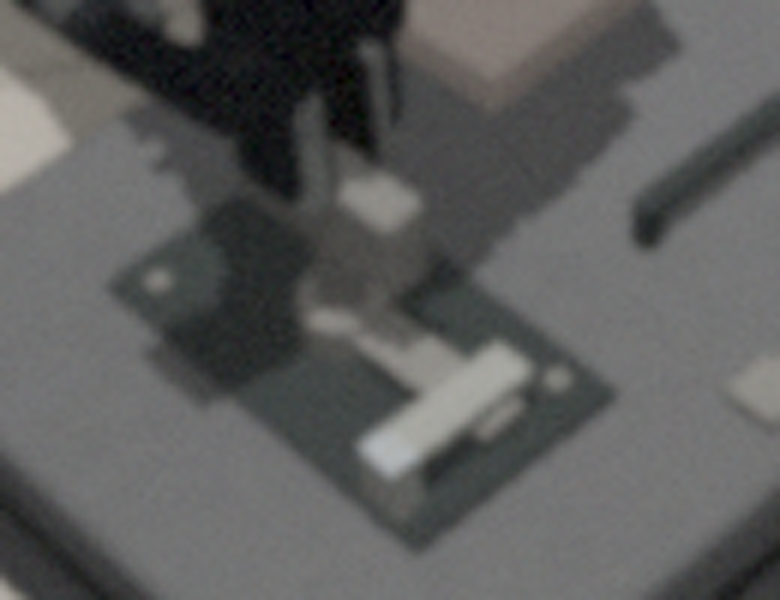

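The cam end (about (500,415)) is under the hook, and about 2.5° remain.

Emit:
drive_tool --pt "0 0 0 0 0 1 0" --pt "0 0 0 0 0 2 0" --pt "0 0 0 0 0 2.6 0" --pt "0 0 0 0 0 2.6 0"

```text
time: 10.3
ee_pos: [0.5421, -0.0425, 0.1253]
tcp_rot: [0.0, 1.0, -0.0, 0.001]
force: [-1.5, -0.7, 6.7]
width: 0.0117
```

```bash
python3 st.py
```

```text
t 10.3 p [542.1 -42.5 125.3] yaw 179.95 z [ 0.001 -0.    -1.   ] j [-4.5 18.8 -5.  66.1 -0.  -4.4] F [-1.5 -0.7  6.7] T [-0.17  0.27  0.07] w 0.011691544588920995
```

Emit:
drive_tool --pt "0 0 0 0 0 0 0.2" --pt "0 0 0 0 0 0 0.4" --pt "0 0 0 0 0 0 0.5" --pt "0 0 0 0 0 0 0.5" --pt "0 0 -0.02 0 0 0 0.5" --pt "0 0 -0.05 0 0 0 0.5" --pt "0 0 -0.1 0 0 0 0.5" --pt "0 0 -0.15 0 0 0 0.5" --pt "0 -0.05 -0.15 0 0 0 0.5" --pt "0 -0.1 -0.15 0 0 0 0.5" --pt "0 -0.15 -0.15 0 0 0 0.5" --pt "0 -0.2 -0.15 0 0 0 0.5" --pt "0 -0.24 -0.15 0 0 0 0.5" --pt "0 -0.24 -0.15 0 0 0 0.5"

```text
time: 12.05
ee_pos: [0.541, -0.2848, 0.2737]
tcp_rot: [0.002, 1.0, 0.0, -0.0]
force: [0.2, 0.1, 0.0]
width: 0.0428
```

Run:
```python
import st
from m import *
c=cam("top"); save(c,"t2.png",(135,160,360,275),3.5)
v=c["frame"].max(2).astype(int); roi=np.zeros_like(v,bool); roi[170:268,135:360]=1
for r in rect((v>118)&roi,c,.155): print(r)
m=(v>118)&roi; m[:189]=0; m[:,:295]=0; m[:,345:]=0
for r in rect(m,c,.155): print("T",r)
```

```text
t 12.05 p [ 541.  -284.8  273.7] yaw 179.79 z [-0.001  0.    -1.   ] j [-27.8  27.   28.7  91.7  -0.  -27.5] F [0.2 0.1 0. ] T [ 0.01 -0.01  0.06] w 0.04278963189901062
([307, 178, 33, 10, 290], 581.9, -46.7, 42.2, 12.1, np.float32(88.8))
([157, 181, 32, 9, 287], 582.6, 151.3, 40.8, 10.7, np.float32(88.9))
([312, 189, 14, 44, 381], 545.1, -39.7, 57.2, 16.2, np.float32(0.9))
([163, 191, 12, 37, 241], 551.2, 156.5, 48.0, 12.8, np.float32(4.8))
([212, 240, 53, 28, 1358], 491.1, 66.6, 67.2, 34.7, np.float32(88.8))
T ([312, 189, 14, 44, 381], 545.1, -39.7, 57.2, 16.2, np.float32(0.9))
```

View pics/t2.png

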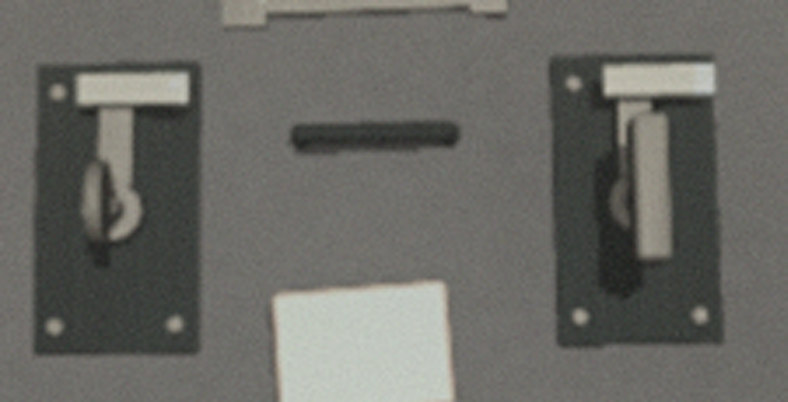

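The final picture shows the T-key's bar (650,185) parallel to its plate and its cam (632,110) running under the keeper. The round key's pose is unchanged.

```bash
python3 -c "
from bench import arm; print(arm.hand_in())"
```

```text
the job is handed in; nothing more can be done
None
```

I turned the T-key back anticlockwise to its stop, then about 68.8° (1.2 rad) clockwise until its cam pointed at the keeper. I then let go, moved the arm clear and handed the job in. The robot clock read about 12 s, well under the 35 s limit.

- **Stop:** I felt it as a rising torque at a tool yaw of about 68.8°, within about a degree of where the camera put it. The highest torque read there was about 0.5 N m.
- **Engaged position:** I let go at a tool yaw of about 0°, in line with the lock plate. The plate's own direction measured -0.3° from the case edges and up to about -1.7° from its long edges. I trusted the stop-based angle over these.
- **After letting go:** The top view shows the cam under the hook and the bar along the plate. The bar measured 0.9°, though that outline took in a bit of the cam, so I estimate the key is within about 1° of 1.2 rad. Nothing reports engagement directly, so I judged it from the angle and the picture.
- **Round key:** Its measured outline matched before and after, so it was not disturbed.
- **Force:** The force readings I took, at the ends of moves, stayed around 10 N or less.

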